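# Turn the desk caddy until the stamp is at the front

## Robot

A 6-joint arm with a two-finger parallel gripper is mounted at the origin on the work surface. World frame = base frame: x ahead of the robot, y to its left, z up, the work surface at z = 0. Lengths are in m, angles in rad, forces in N, time in s.
With the tool pointing down it reaches from about 0.275 to 0.85 m from the base axis. Payload 5.2 kg.
Tool frame: the origin (TCP) lies at the very end of the fingers, on their centre line; the grasp point (between the pads) lies 19 mm behind it (ctrl.tcp_to_grasp is the distance from the TCP to the grasp point, in m); z points along the fingers, y is the line along which they close (so a half turn about z gives the same grasp; the last joint's range is limited). The gripper opens to 85 mm and grips with 20 to 120 N. Pads are 22 mm wide; open, the fingers measure 114 mm over their backs; the gripper's body (76 mm by 85 mm) begins 54 mm behind the grasp point. The pads swing forward as they close: fully open they stand 13 mm farther back than shut.
Start: joints at [1.096, 0.259, 1.535, -0, 1.348, -0.203], TCP at [0.148, 0.53, 0.231] pointing down, gripper open.
Joint ranges: [-3.14, 3.14], [-0.91, 2.08], [0.19, 2.58], [-1.22, 4.36], [0.22, 2.71], [-3.12, 3.12]. Speed limits (rad/s): [2.57, 2.57, 3.14, 3.14, 3.14, 3.14].

## Interface

Orientations are given as a rotation vector (axis times angle).
In Python, from station import ctrl gives the robot as it stands.
- The arm moves only by the tool servo_tool, never from a script. Its argument "series" is a list that holds one entry, the list of rows, each a list of 5 numbers: the shift along the world's x, y, z scaled (see below), then the turn about the world's z scaled (see below), then the closure, from 0 (fully open) to 1 (shut). A call has 1 to 8 rows; each row shifts and turns the commanded pose from where the row before left it; what a row does not reach is not made up. The controller multiplies each number of a shift by 50 cm and each number of a turn by 180 degrees. A row lasts 1/12 s, in which the tool goes at most 41.7 mm and 7.16 degrees, less where a joint would pass 70% of its speed; a pose out of reach is approached as far as the arm can. A call with a number of a shift or a turn outside -1 to 1 is refused whole. A call with a gripper value outside its range is refused whole. The fingers move at their own pace and stop on an object; "squeeze" is the grip in N (left out, the last holds). Time passes only in rows, so rows that do not move let the fingers close. It gives the time, the measured TCP pose, the force, the opening and the grip force at its end, in the units of the state.
- ctrl.read_state(): the state, without advancing time (a new reading comes with each control period).
- ctrl.read_camera(name): name is "side" or "top"; returns the picture (384x512x3 uint8, red, green, blue); there is no depth.
- ctrl.camera_params(name): a dict with "intrinsics" (3x3 intrinsics, pixels), "world_to_cam" (4x4, takes a point from world to camera coordinates). Camera axes: x right, y down, z forward; pixel columns grow to the right and rows downward; lengths in m; the calibration is good to about 2 mm. A picture is of the moment at which its call begins. camera_params takes no time and is no camera call.
- ctrl.job_done(): hands the job in; it is judged then, once.
The state is a dict: "time": time; "joints": joint angles; "dq": joint speeds; "joint_torque": joint torques, N m; "tcp_pos": TCP position; "tcp_rot": TCP orientation; "ft_force": force on the tool from outside, world axes, zero at the start; "ft_torque": the same for the moment, N m; "grip_width": finger opening in m; "grasp_force": force on a finger pad.
Only numpy, scipy, OpenCV 4.12 (cv2) and the standard library are available. Lean on these libraries where they do the work, as an engineer would, in place of code of your own. Each camera call takes 0.05 s, during which the arm holds its last target. There are 200 camera calls.

## Task

Turn the rotating desk caddy gently, by pushing the outside of its rim of cups round with the fingertips, until the cup with the rubber stamp in it stands squarely at the front, in line with the middle of the pencil trough, and leave the caddy standing still. Only push: do not grip anything, do not touch or lift what stands in the cups, and leave the other things on the desk where they are.

Things in the scene. Friction and masses are not known exactly. Their poses are not given: they have to be found in the camera images.
- base: fixed plinth of the rotating desk caddy: light wooden plate 240 x 240 x 18 mm with an open pencil trough (62 mm front to back, 240 mm wide, 22 mm high) along its front. Origin on the desk under the turning axis, z up; its front, the trough side, is its own -x (trough middle 149 mm from the axis), towards the robot give or take 26 degrees
- carousel: turning part of the caddy: round wooden deck (radius 98 mm, top 38 mm above the desk) with a ring of five identical open metal cups fixed on it, its rim, and a pen cup in the middle (radius 24 mm, pens to 165 mm above the desk). Origin on the turning axis at desk height, z up; cups lie at 0, 72, 144, 216, 288 degrees from its own +x. Turns either way, no end, no detents
- cup_a (a point): centre of the mouth of the cup on the carousel's own +x, where the stamp stands; turns with it. Each cup: outer radius 35 mm, inner 31 mm, axis 76 mm from the turning axis, floor 42 mm and top 100 mm above the desk. Gaps between cups are 19 mm; a fingertip put down in the dip outside a gap bears on a cup's side. About 1 N at the rim turns it; it stops within a few degrees when the push stops
- cup_b (a point): centre of the mouth of the like cup 72 degrees counter-clockwise (from above) from cup_a; turns with it
- cup_c (a point): centre of the mouth of the like cup 144 degrees counter-clockwise (from above) from cup_a; turns with it
- cup_d (a point): centre of the mouth of the like cup 216 degrees counter-clockwise (from above) from cup_a; turns with it
- cup_e (a point): centre of the mouth of the like cup 288 degrees counter-clockwise (from above) from cup_a; turns with it
- front_place (a point): the front place: fixed point of the plinth 76 mm from the turning axis straight towards the middle of the trough, 75 mm above the desk. The stamp's axis belongs here; at the start it is at least 54 degrees of turn away
- stamp_mid (a point): the rubber stamp: wooden hand stamp 62 mm tall with a round foot of radius 27 mm, a thin neck and a bulb handle (radius 15 mm) whose top is 104 mm above the desk, 4 mm above its cup, one of the five loose things that stand in the caddy's cups. Point on its axis 30 mm above its underside; z along its axis
- ink_mid (a point): round glass ink bottle, radius 27 mm, 58 mm tall, with a narrower black screw cap, one of the five loose things that stand in the caddy's cups. Point on its axis 30 mm above its underside; z along its axis
- sharpener_mid (a point): drum pencil sharpener, radius 27 mm, 58 mm tall, with a flat metal top with two small holes, one of the five loose things that stand in the caddy's cups. Point on its axis 30 mm above its underside; z along its axis
- clips_mid (a point): paper-clip dispenser, radius 27 mm, 60 mm tall, clear drum with a domed black top, one of the five loose things that stand in the caddy's cups. Point on its axis 30 mm above its underside; z along its axis
- tin_mid (a point): plain round metal tin with a flat lid, radius 27 mm, 56 mm tall, one of the five loose things that stand in the caddy's cups. Point on its axis 30 mm above its underside; z along its axis
- pencil: bystander: pencil 164 mm long, 8 mm thick, lying in the trough. Origin at its middle, underneath
- mug: bystander: white mug, radius 41 mm, 92 mm tall, standing on the desk beside the caddy on its left. Origin under its centre
- tape: bystander: tape dispenser 55 x 140 mm, 84 mm tall, on the desk beside the caddy on its right. Origin under its centre
- stapler: bystander: stapler 38 x 150 mm, 56 mm tall, far left. Origin under its centre
- mouse: bystander: computer mouse 110 x 60 mm, 33 mm tall, far right. Origin under its centre
- vitamins: bystander: amber jar, radius 28 mm, 85 mm tall, far left. Origin under its centre
- glasses_case: bystander: spectacle case 65 x 155 mm, 32 mm tall, far right. Origin under its centre

How it is judged:
At the end, for the whole second after the job is handed in: The stamp's axis is within 22 mm (about 16 degrees of turn) of the front place, the carousel is at rest, and all five things still stand upright on the floors of their cups (horizontal distance between stamp_mid and front_place below 0.022 m and angular speed of carousel below 0.05 rad/s and z of stamp_mid in the frame of carousel between 0.064 and 0.079 m and z of ink_mid in the frame of carousel between 0.064 and 0.079 m and z of sharpener_mid in the frame of carousel between 0.064 and 0.079 m and z of clips_mid in the frame of carousel between 0.064 and 0.079 m and z of tin_mid in the frame of carousel between 0.064 and 0.079 m and angle between each of stamp_mid, ink_mid, sharpener_mid, clips_mid, tin_mid's own z axis and vertical below 0.2 rad); the robot touches nothing.
It fails at once if something standing in a cup is lifted out of it (raised more than 15 mm) (z of any of stamp_mid, ink_mid, sharpener_mid, clips_mid, tin_mid in the frame of carousel above 0.087 m).
It fails at once if the robot presses on something standing in a cup (over 2 N) (contact force between any of the fingers, the arm and stamp above 2 N or contact force between any of the fingers, the arm and ink above 2 N or contact force between any of the fingers, the arm and sharpener above 2 N or contact force between any of the fingers, the arm and clips above 2 N or contact force between any of the fingers, the arm and tin above 2 N).
It fails at once if the caddy is flung round (faster than 6 rad/s, about a turn a second) or shoved hard (over 60 N) (angular speed of carousel above 6 rad/s or contact force between any of the fingers, the arm and carousel above 60 N).
It fails at once if a cup is gripped (the grasp point is within a cup's outline, below 20 mm over its top, and the fingers press on the caddy with over 18 N) (contact force between the fingers and carousel above 18 N and height (world z) of the grasp point below 0.12 m and (horizontal distance between the grasp point and cup_a below 0.036 m or horizontal distance between the grasp point and cup_b below 0.036 m or horizontal distance between the grasp point and cup_c below 0.036 m or horizontal distance between the grasp point and cup_d below 0.036 m or horizontal distance between the grasp point and cup_e below 0.036 m)).
It fails at once if another thing on the desk is moved more than 20 mm (distance of any of pencil, mug, tape, stapler, mouse, vitamins, glasses_case from where it was at the start of the episode above 0.02 m).
It also fails if it takes over 48 s, if anything falls off the work surface, if the arm or the gripper's body presses on something with over 40 N, if the wrist force passes 120 N, or if a joint passes its speed limit or range.

## Working session

There is one attempt and no reset: what is moved stays moved. The work goes in short steps, Python scripts to look and compute and a tool call to move; the robot and the scene stay as the last step left them, time stands still between calls to the robot, and variables do not carry over. Pictures are saved under pics/ and viewed, at most 10 in all, crops included, and the job is handed in when it is done.

Besides the shell and the picture viewer there is one more tool, called after "Request:" by a JSON object that holds its "method" and its "body", one argument or row to a line. servo_tool: Moves the arm, as the interface text tells. Its arguments: {"type":"object","properties":{"series":{"type":"array"},"squeeze":{"type":"number"}},"required":["series"]}

```bash
mkdir -p pics
python3 - <<'E'
from station import ctrl
import cv2,numpy as np
for n in("top","side"):
    cv2.imwrite(f"pics/{n}0.png",ctrl.read_camera(n)[:,:,::-1])
    p=ctrl.camera_params(n);print(n,np.round(p["intrinsics"],1).tolist(),np.round(p["world_to_cam"],3).tolist())
s=ctrl.read_state();print(s["time"],s["tcp_pos"],s["tcp_rot"])
E
```

```text
top [[366.1, 0.0, 253.1], [0.0, 366.1, 183.1], [0.0, 0.0, 1.0]] [[0.005, -1.0, 0.005, -0.025], [-0.995, -0.006, -0.101, 0.552], [0.101, -0.004, -0.995, 1.151], [0.0, 0.0, 0.0, 1.0]]
side [[349.0, 0.0, 260.1], [0.0, 349.0, 187.5], [0.0, 0.0, 1.0]] [[0.944, -0.33, -0.021, -0.53], [-0.209, -0.547, -0.81, 0.156], [0.256, 0.769, -0.586, 1.17], [0.0, 0.0, 0.0, 1.0]]
0.1 [0.14741463 0.52936635 0.23053539] [-4.25525297e-01 -3.11209190e+00  2.55194533e-03]
```

View pics/top0.png

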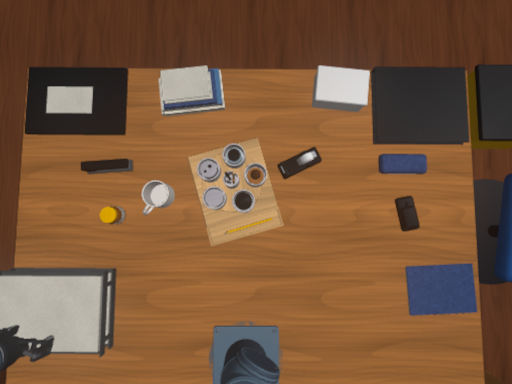

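View pics/side0.png

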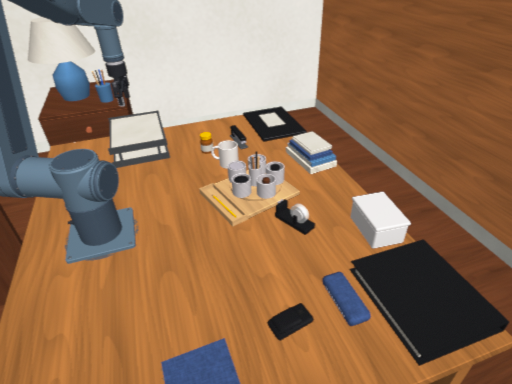

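Top view: the caddy is at about (233,183), its trough at the lower right with the pencil at (250,226). The cups are at about (209,169), (234,155), (255,175), (243,202) and (214,198). I'll zoom in to find the stamp.

```bash
cat > h.py <<'E'
import cv2,numpy as np
from station import ctrl
def ray(n,uv,z):
    p=ctrl.camera_params(n);M=np.array(p["world_to_cam"]);K=np.array(p["intrinsics"])
    R,t=M[:3,:3],M[:3,3];c=-R.T@t;d=R.T@np.linalg.inv(K)@np.r_[uv,1.];return c+d*(z-c[2])/d[2]
def proj(n,P):
    p=ctrl.camera_params(n);M=np.array(p["world_to_cam"]);q=np.array(p["intrinsics"])@(M[:3,:3]@P+M[:3,3]);return q[:2]/q[2]
E
python3 - <<'E'
from h import *
a=cv2.imread("pics/top0.png")[130:250,140:330];b=cv2.imread("pics/side0.png")[140:225,195:325]
a=cv2.resize(a,(760,480),interpolation=2);cv2.imwrite("pics/tz.png",a)
cv2.imwrite("pics/sz.png",cv2.resize(b,None,fx=5,fy=5,interpolation=2))
for q in [(209,169),(234,155),(255,175),(243,202),(214,198)]:print(ray("top",q,.1).round(3))
# plinth mask rectangle
im=cv2.imread("pics/top0.png");hsv=cv2.cvtColor(im,cv2.COLOR_BGR2HSV)
print(hsv[228,215],hsv[150,200],hsv[100,250])
E
```

```text
[0.587 0.112 0.1  ]
[0.631 0.037 0.1  ]
[ 0.569 -0.027  0.1  ]
[0.487 0.008 0.1  ]
[0.499 0.096 0.1  ]
[ 16 118 195] [ 14 160 161] [ 14 161 144]
```

View pics/tz.png

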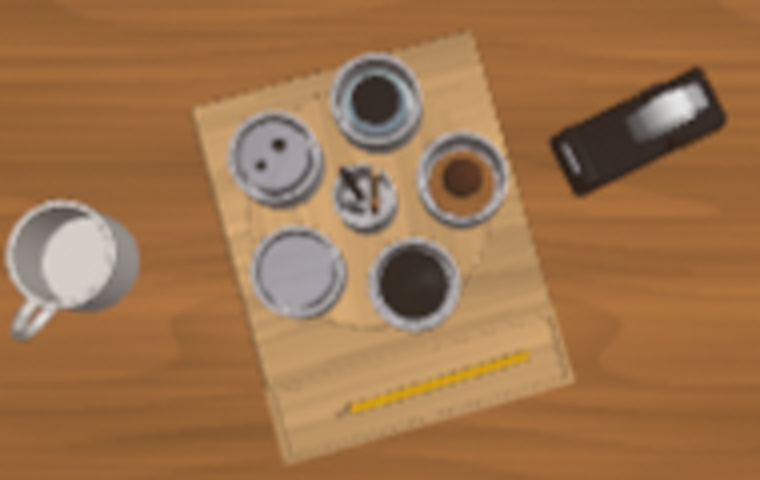

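View pics/sz.png

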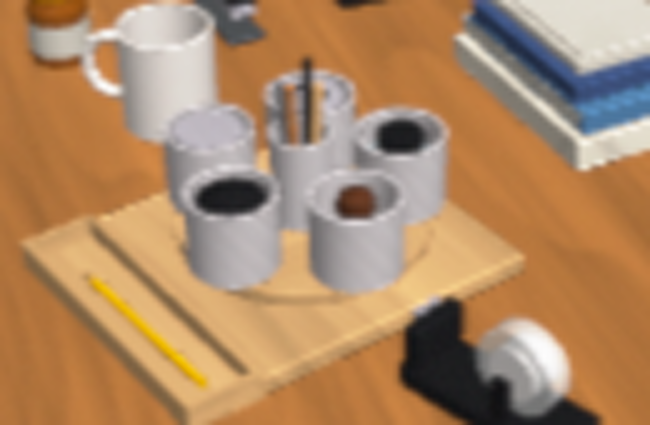

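The stamp is the brown bulb in the right-hand cup, at top-view pixel (256,175). The plinth corners in the crop are (195,108), (472,33), (575,382) and (288,463).

Run:
```python
from h import *
f=lambda u,v,z:ray("top",(139.6+u/4,129.6+v/4),z)
cs=np.array([f(*q,.1)[:2] for q in[(463,180),(376,101),(276,159),(299,272),(414,283)]])
c=cs.mean(0);d=cs-c;print("cups",cs.round(3).tolist(),"axis",c.round(4),"r",np.hypot(*d.T).round(3))
a=np.unwrap(np.arctan2(d[:,1],d[:,0]));print("ang",np.degrees(a).round(1));phi=np.degrees(np.mean(a-np.radians(72)*np.arange(5)));print("stampang",phi)
BL,BR=f(195,108,.018)[:2],f(472,33,.018)[:2];FR,FL=f(575,382,.022)[:2],f(288,463,.022)[:2]
print(BL,BR,FR,FL)
for v in(FL-BL,FR-BR):print("front dir",np.degrees(np.arctan2(v[1],v[0])))
v=FL-FR;print(np.degrees(np.arctan2(v[1],v[0]))+90)
m=(FL+FR)/2-c;print(np.degrees(np.arctan2(m[1],m[0])),np.hypot(*m))
print("mug",f(68,255,.092),"tape",[f(x,y,.04).round(3).tolist() for x,y in[(552,145),(580,195),(725,110),(700,67)]])
```

```text
cups [[0.571, -0.028], [0.631, 0.038], [0.586, 0.113], [0.5, 0.095], [0.492, 0.008]] axis [0.556  0.0452] r [0.075 0.075 0.075 0.075 0.074]
ang [-78.7  -5.4  66.4 138.4 210.3]
stampang -77.80445255471903
[0.63901265 0.1901283 ] [ 0.70289831 -0.03611971] [ 0.41810217 -0.11968237] [0.35288535 0.10886702]
front dir -164.14524473378057
front dir -163.64766914520555
195.926154666189
-163.48464512112335 0.17789046160077265
mug [0.5126266  0.27076804 0.092     ] tape [[0.607, -0.1, 0.04], [0.567, -0.123, 0.04], [0.636, -0.239, 0.04], [0.671, -0.22, 0.04]]
```

Request:
{"method": "servo_tool", "body": {
  "series": [
    [[0.037,-0.059,0,0,1],[0.037,-0.059,0,0,1],[0.037,-0.059,0,0,1],[0.037,-0.059,0,0,1],[0.037,-0.059,0,0,1],[0.037,-0.059,0,0,1],[0.037,-0.059,0,0,1],[0.037,-0.059,0,0,1]]
  ],
  "squeeze": 20
}}

```text
time: 0.77
tcp_pos: [0.2958, 0.2922, 0.2311]
tcp_rot: [-0.425, -3.113, 0.0]
ft_force: [0.9, 0.6, 0.1]
grip_width: 0.0002
grasp_force: 0.0
```

Request:
{"method": "servo_tool", "body": {
  "series": [
    [[0.037,-0.059,0,0,1],[0.037,-0.059,0,0,1],[0.037,-0.059,0,0,1],[0.037,-0.059,0,0,1],[0.037,-0.059,0,0,1],[0.037,-0.059,0,0,1],[0.037,-0.059,0,0,1],[0.037,-0.059,0,0,1]]
  ]
}}

```text
time: 1.43
tcp_pos: [0.444, 0.0562, 0.2311]
tcp_rot: [-0.426, -3.112, -0.0]
ft_force: [-0.7, 0.6, -0.4]
grip_width: -0.0002
grasp_force: 0.0
```

Request:
{"method": "servo_tool", "body": {
  "series": [
    [[0.034,-0.054,0,0,1],[0.034,-0.054,0,0,1],[0.034,-0.054,0,0,1],[0.034,-0.054,0,0,1],[0,0,0,0,1],[0,0,-0.05,0,1],[0,0,-0.05,0,1],[0,0,0,0,1]]
  ]
}}

```text
time: 2.1
tcp_pos: [0.5083, -0.0492, 0.1766]
tcp_rot: [-0.425, -3.103, -0.003]
ft_force: [-0.2, 1.3, -0.3]
grip_width: -0.0002
grasp_force: 0.0
```

Run:
```python
from h import *
a=ctrl.read_camera("top")[110:250,140:330,::-1];b=ctrl.read_camera("side")[90:240,175:345,::-1]
cv2.imwrite("pics/c1.png",np.hstack([cv2.resize(a,(475,350)),cv2.resize(b,(325,350))]))
print(ctrl.read_state()["tcp_pos"])
```

```text
[ 0.51075655 -0.04971028  0.18077725]
```

View pics/c1.png

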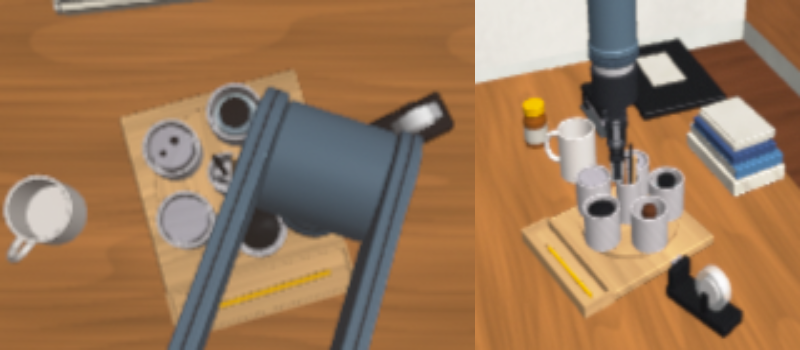

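The top view shows the arm hiding the front-right cups. In the side view the closed fingertip hangs at (617,175), above the dip and clear of the cups. I'll descend next.

Request:
{"method": "servo_tool", "body": {
  "series": [
    [[0,0,-0.043,0,1],[0,0,-0.043,0,1],[0,0,-0.043,0,1],[0,0,-0.043,0,1],[0,0,-0.043,0,1],[0,0,0,0,1],[0,0,0,0,1]]
  ]
}}

```text
time: 2.78
tcp_pos: [0.5119, -0.05, 0.0746]
tcp_rot: [-0.425, -3.112, -0.0]
ft_force: [-0.1, -0.4, 0.1]
grip_width: -0.0001
grasp_force: 0.0
```

```bash
python3 -c "
import numpy as np
c=np.array([.556,.0452]);p=np.array([.5119,-.05])
for t in list(range(-118,-214,-6)):
    q=c+.096*np.array([np.cos(np.radians(t)),np.sin(np.radians(t))]);print(t,q.round(4),((q-p)/.5/2).round(4));p=q"
```

```text
-118 [ 0.5109 -0.0396] [-0.001   0.0104]
-124 [ 0.5023 -0.0344] [-0.0086  0.0052]
-130 [ 0.4943 -0.0283] [-0.008  0.006]
-136 [ 0.4869 -0.0215] [-0.0073  0.0069]
-142 [ 0.4804 -0.0139] [-0.0066  0.0076]
-148 [ 0.4746 -0.0057] [-0.0058  0.0082]
-154 [0.4697 0.0031] [-0.0049  0.0088]
-160 [0.4658 0.0124] [-0.0039  0.0092]
-166 [0.4629 0.022 ] [-0.0029  0.0096]
-172 [0.4609 0.0318] [-0.0019  0.0099]
-178 [0.4601 0.0418] [-0.0009  0.01  ]
-184 [0.4602 0.0519] [0.0002 0.01  ]
-190 [0.4615 0.0619] [0.0012 0.01  ]
-196 [0.4637 0.0717] [0.0023 0.0098]
-202 [0.467  0.0812] [0.0033 0.0095]
-208 [0.4712 0.0903] [0.0042 0.0091]
```

Two rows per 6° step.

Request:
{"method": "servo_tool", "body": {
  "series": [
    [[-0.001,0.0104,0,0,1],[-0.001,0.0104,0,0,1],[-0.0086,0.0052,0,0,1],[-0.0086,0.0052,0,0,1],[-0.008,0.006,0,0,1],[-0.008,0.006,0,0,1],[-0.0073,0.0069,0,0,1],[-0.0073,0.0069,0,0,1]]
  ]
}}

```text
time: 3.45
tcp_pos: [0.4862, -0.0214, 0.0739]
tcp_rot: [-0.426, -3.113, 0.0]
ft_force: [0.3, -0.4, -0.1]
grip_width: -0.0003
grasp_force: 0.4
```

Request:
{"method": "servo_tool", "body": {
  "series": [
    [[-0.0066,0.0076,0,0,1],[-0.0066,0.0076,0,0,1],[-0.0058,0.0082,0,0,1],[-0.0058,0.0082,0,0,1],[-0.0049,0.0088,0,0,1],[-0.0049,0.0088,0,0,1],[-0.0039,0.0092,0,0,1],[-0.0039,0.0092,0,0,1]]
  ]
}}

```text
time: 4.12
tcp_pos: [0.4653, 0.0126, 0.0738]
tcp_rot: [-0.426, -3.112, -0.0]
ft_force: [-0.1, -1.4, 0.1]
grip_width: -0.0001
grasp_force: 0.4
```

Run:
```python
from h import *
a=ctrl.read_camera("top")[110:250,140:330,::-1];b=ctrl.read_camera("side")[90:240,175:345,::-1]
cv2.imwrite("pics/c2.png",np.hstack([cv2.resize(a,(475,350)),cv2.resize(b,(325,350))]))
s=ctrl.read_state();print(s["tcp_pos"],s["ft_force"])
```

```text
[0.46489551 0.01304309 0.07371047] [ 0.0637294  -0.27395812  0.34857181]
```

View pics/c2.png

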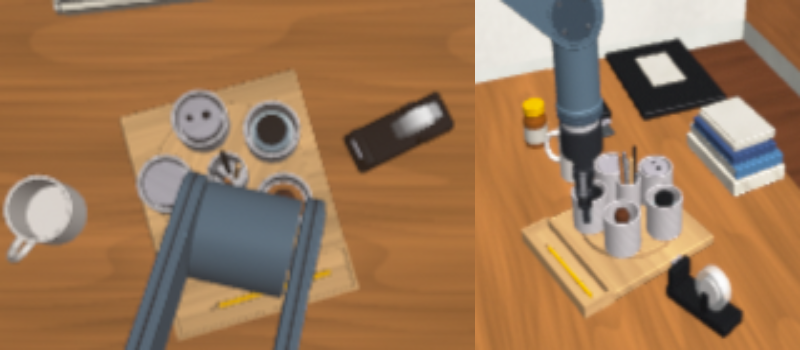

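The caddy has turned clockwise. In the top crop the sharpener is now at (200,120) and the ink at (271,129), and the stamp (side crop (622,215)) is moving to the front. I'll keep going.

Request:
{"method": "servo_tool", "body": {
  "series": [
    [[-0.0029,0.0096,0,0,1],[-0.0029,0.0096,0,0,1],[-0.0019,0.0099,0,0,1],[-0.0019,0.0099,0,0,1],[-0.0009,0.01,0,0,1],[-0.0009,0.01,0,0,1],[0.0002,0.01,0,0,1],[0.0002,0.01,0,0,1]]
  ]
}}

```text
time: 4.88
tcp_pos: [0.46, 0.0522, 0.0738]
tcp_rot: [-0.426, -3.113, -0.0]
ft_force: [-0.7, -1.3, 0.4]
grip_width: -0.0002
grasp_force: 0.4
```

Request:
{"method": "servo_tool", "body": {
  "series": [
    [[0.0012,0.01,0,0,1],[0.0012,0.01,0,0,1],[0.0023,0.0098,0,0,1],[0.0023,0.0098,0,0,1],[0,0,0,0,1],[0,0,0,0,1]]
  ]
}}

```text
time: 5.38
tcp_pos: [0.4637, 0.0718, 0.0738]
tcp_rot: [0.425, 3.113, 0.0]
ft_force: [-0.1, -0.2, -0.4]
grip_width: 0.0
grasp_force: 0.0
```

Run:
```python
from h import *
a=ctrl.read_camera("top")[110:250,140:330,::-1];b=ctrl.read_camera("side")[90:240,175:345,::-1]
cv2.imwrite("pics/c3.png",np.hstack([cv2.resize(a,(475,350)),cv2.resize(b,(325,350))]))
s=ctrl.read_state();print(s["tcp_pos"],s["ft_force"])
```

```text
[0.46361126 0.07144985 0.07379102] [-0.34524516 -1.02556334  0.25749137]
```

View pics/c3.png

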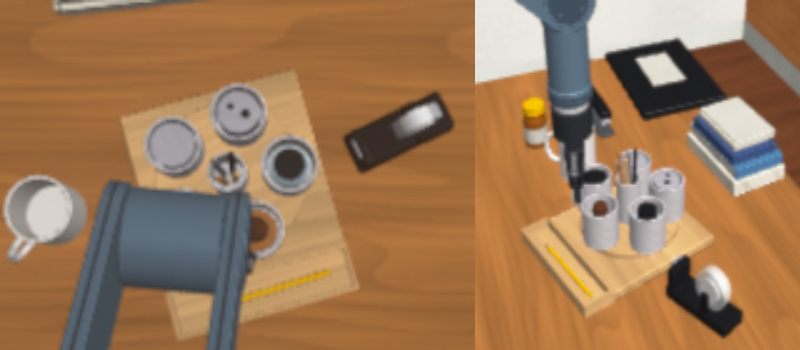

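Visible in the top crop: tin (174,146), sharpener (239,113), ink (290,165). The stamp is partly hidden at about (262,230).

Run:
```python
from h import *
c=np.array([.556,.0452])
for q,k in[((174,146),3),((239,113),2),((290,165),1)]:
    d=ray("top",(139.7+q[0]/2.5,109.7+q[1]/2.5),.1)[:2]-c;print((np.degrees(np.arctan2(d[1],d[0]))-72*k)%360-360,np.hypot(*d))
```

```text
-153.01696938099678 0.07431765849932355
-153.3096398440164 0.0758346675872236
-153.35628995729962 0.0755899066302267
```

Request:
{"method": "servo_tool", "body": {
  "series": [
    [[0.0022,0.0064,0,0,1],[0.0022,0.0064,0,0,1],[0.0022,0.0064,0,0,1],[0.0026,0.006,0,0,1],[0.0026,0.006,0,0,1],[0.0016,0.0035,0,0,1],[0,0,0,0,1],[0,0,0,0,1]]
  ]
}}

```text
time: 6.15
tcp_pos: [0.4704, 0.089, 0.0738]
tcp_rot: [0.425, 3.112, 0.0]
ft_force: [-0.1, 0.1, -0.3]
grip_width: -0.0003
grasp_force: 0.0
```

Request:
{"method": "servo_tool", "body": {
  "series": [
    [[-0.008,-0.02,0,0,1],[-0.01,-0.01,0,0,1],[0,0,0.04,0,1],[0,0,0.06,0,1],[0,0,0.06,0,1],[0,0,0.06,0,1],[0,0,0.06,0,1],[-0.04,0.06,0,0,1]]
  ]
}}

```text
time: 6.82
tcp_pos: [0.4473, 0.0998, 0.2198]
tcp_rot: [0.431, 3.098, -0.001]
ft_force: [2.0, 0.7, 1.1]
grip_width: -0.0004
grasp_force: 0.0
```

Request:
{"method": "servo_tool", "body": {
  "series": [
    [[-0.04,0.06,0,0,1],[-0.04,0.06,0,0,1],[-0.04,0.06,0,0,1],[-0.04,0.06,0,0,1],[-0.04,0.06,0,0,1],[-0.03,0.06,0,0,1],[0,0,0,0,1],[0,0,0,0,1]]
  ]
}}

```text
time: 7.48
tcp_pos: [0.3251, 0.2842, 0.2137]
tcp_rot: [0.42, 3.113, -0.0]
ft_force: [0.4, -0.7, -0.1]
grip_width: 0.0002
grasp_force: 0.0
```

Run:
```python
from h import *
a=ctrl.read_camera("top")[110:250,140:330,::-1];b=ctrl.read_camera("side")[90:240,175:345,::-1]
cv2.imwrite("pics/c4.png",np.hstack([cv2.resize(a,(475,350)),cv2.resize(b,(325,350))]))
s=ctrl.read_state();print(s["time"],s["tcp_pos"],s["ft_force"])
```

```text
7.5833 [0.32642188 0.28282375 0.21368792] [ 0.55816412 -0.07837967  0.00061296]
```

View pics/c4.png

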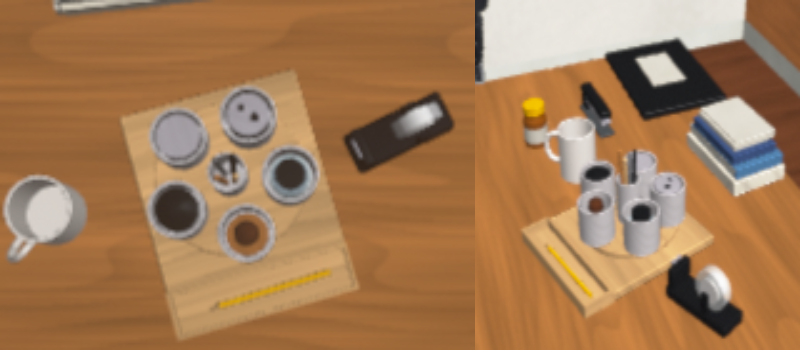

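The arm is clear. The cups in the crop are: stamp (246,233), ink (290,174), sharpener (248,115), tin (179,138), clips (177,209). Next I'll check the angle.

Run:
```python
from h import *
P=np.array([ray("top",(139.7+x/2.5,109.7+y/2.5),.1)[:2] for x,y in[(246,233),(290,174),(248,115),(179,138),(177,209)]])
c=P.mean(0);print(c)
d=P-c;print((np.degrees(np.arctan2(d[:,1],d[:,0]))-72*np.arange(5))%360-360,"target -164")
```

```text
[0.55644281 0.04546584]
[-162.62821269 -162.04590248 -162.09595103 -161.71300825 -162.6141088 ] target -164
```

The stamp is within about 2° of the front, against a limit of 16°. I'll hand the job in.

```bash
python3 -c "
from station import ctrl;print(ctrl.job_done())"
```

```text
the job is handed in; nothing more can be done
None
```

I turned the caddy clockwise by pushing on its cups until the stamp cup stood at the front, about 2° off line by the camera (the limit is about 16°), then moved the arm clear and handed the job in; no verdict came back.

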